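# Clear the stapler aside and flip the box open

### The arm

A 7-joint arm with a two-finger parallel gripper is mounted at the origin on a cart in front of the work surface, level with it; the furniture and walls round the work are solid. World frame = base frame: x ahead of the robot, y to its left, z up, the work surface at z = 0. Lengths are in m, angles in rad, forces in N, time in s.
With the tool pointing down it reaches from about 0.4 to 0.875 m from the base axis. Payload 19.3 kg.
Tool frame: the origin (TCP) lies between the finger pads; the fingertips stand 17 mm ahead of it and the grasp point (between the pads) lies 2 mm behind it (bot.tips_ahead is the z of the fingertips in the tool frame, in m); z points along the fingers, y is the direction in which the jaws open and shut (so a half turn about z gives the same grasp; the last joint's range is limited). The gripper opens to 85 mm and grips with 20 to 120 N. Pads are 22 mm wide; open, the fingers measure 114 mm over their backs; the gripper's body (76 mm by 85 mm) begins 54 mm behind the grasp point. The pads swing forward as they close: fully open they stand 13 mm farther back than shut.
Start: joints at [1.257, 0.521, -0.036, 1.599, 0.021, 1.021, -0.113], TCP at [0.151, -0.607, 0.248] pointing down, gripper open.
Joint ranges: [-2.91, 2.91], [-0.3, 2.13], [-1.5, 1.42], [0.17, 2.43], [-1.26, 4.41], [0.16, 1.93], [-2.52, 2.52]. Speed limits (rad/s): [1.89, 1.89, 2.39, 2.39, 3.01, 3.01, 3.01].

### API

Orientations are given as [roll, pitch, yaw] about the fixed x, y, z axes, in that order (R = Rz(yaw) Ry(pitch) Rx(roll)).
In Python, from workcell import telemetry, cams, job, bot gives the robot as it stands.
- The arm moves only by the tool arm_command, never from a script. Its argument "deltas" is a list of rows, each a list of 7 numbers: the opening, from -1 (shut) to 1 (fully open), so that 0 is half open, then the shift along the tool's x, y, z normalised to -1 to 1, where 1 is 150 mm, then the turn, a rotation vector about the tool's x, y, z normalised to -1 to 1, where 1 is 45 degrees. In form: [[hand, tx, ty, tz, rx, ry, rz], ...]. A call has 1 to 8 rows; each row is the pose to reach, as a shift and turn from the pose commanded when the call began, along the tool's axes at that moment; what a row does not reach only later rows make up. A row lasts 1/8 s, in which the tool goes at most 62.5 mm and 10.7 degrees, less where a joint would pass 70% of its speed; a pose out of reach is approached as far as the arm can. A call with a number of a shift or a turn outside -1 to 1 is refused whole. A call with a gripper value outside its range is refused whole. The fingers move at their own pace and stop on an object; "newtons" is the grip in N (left out, the last holds). Time passes only in rows, so rows that repeat a pose let the fingers close. It gives the time, the measured TCP pose, the force and the opening at its end, in the units of the state.
- telemetry.observe(): the state, without advancing time (a new reading comes with each control period).
- cams.grab_frame(name): name is "side" or "top" or "wrist"; returns the picture (480x640x3 uint8, blue, green, red); there is no depth.
- cams.get_calibration(name): a dict with "fx", "fy", "cx", "cy" (pixels), "R" (3x3) and "t" (3): a world point X has camera coordinates R X + t. Camera axes: x right, y down, z forward; pixel columns grow to the right and rows downward; lengths in m; the calibration is good to about 2 mm. A picture is of the moment at which its call begins: read the wrist's pose just before it. get_calibration takes no time and is no camera call; for the wrist camera it gives the pose at the moment of the call.
- job.job_done(): hands the job in, once; it reports no verdict.
The state is a dict: "clock": time; "qpos": joint angles; "qd": joint speeds; "joint_efforts": joint torques, N m; "position": TCP position; "tool_rot": TCP orientation; "force": force on the tool from outside, world axes, zero at the start; "moment": the same for the moment, N m; "grip_width": finger opening in m.
Only numpy, scipy, OpenCV 4.12 (cv2) and the standard library are available. Lean on these libraries where they do the work, as an engineer would, in place of code of your own. Each camera call takes 0.05 s, during which the arm holds its last target.

### The job

The stapler lies across the front of a small lidded box, in the way of its lid. Gently push the stapler sideways along the desk, to either side, until no part of it is in front of the box any more; then, with a fingertip under the small lip at the front of the lid, flip the lid up and over past upright so that it rests fully back and stays open by itself. Push only: do not grip or lift anything, leave the box standing where it is, and do not disturb the glue stick, the eraser or the binder clip beside and behind it.

Things in the scene. Friction and masses are not known exactly. Their poses are not given: they have to be found in the camera images.
- box: Loose cream wooden box, lid hinged at the back, stapler across its front (not the similar box by the wall); 77 (x) x 113 (y) x 55 (z) mm, about 0.8 kg. Origin: centre of underside. Own -x: front (lip, towards the robot), +x: back (hinge), z up. Front wall's face at x = -32 mm, sides at y = +-55 (lid +-56.5); walls end at z = 45; lid is a slab z = 46 to 55, front edge x = -34.
- box_lid (a joint): Lid angle: 0 closed, grows as it opens up and back, 1.745 is the stop (fully back, 10 degrees past upright). The lid weighs 0.09 kg and its hinge moves freely: below about 1.40 rad it falls shut, above about 1.52 rad it falls back to the stop. About 0.5 N upwards at the lip lifts it.
- lip (a point): Middle of the lower front edge of the lid's brass-coloured lip, moving with the lid; closed it lies at x = -38.7, z = 46.5 mm in the box's frame. The lip is 30 mm wide (y), 6 mm thick and its underside overhangs the front wall by 7 mm. A fingertip tilted forward (tip towards the box's back, 30 to 45 degrees from straight down) and brought in below it against or near the front wall can raise it.
- hinge (a point): Middle of the hinge axis at the back of the box, at x = 35.5, z = 46.5 mm in the box's frame; the axis runs along the box's y. The lip's lower edge is 74 mm from it.
- stapler: Loose grey-brown desk stapler, rigid (the arm does not move), 0.16 kg, 130 (its own x) x 34 (y) x 48 (z) mm. Origin: centre of its underside. At the start it lies across the front of the box with a gap of some 10 to 30 mm, its long axis about along the box's y; it slides upright on its flat base.
- stapler_front (a point): Middle of the lower front end of the stapler (own x = -65 mm, on the desk).
- stapler_rear (a point): Middle of the lower rear end of the stapler (own x = +65 mm, on the desk).
- glue_stick: Bystander: upright glue stick, 24 mm diameter, 92 mm tall, beside or behind the box. Origin: centre of its underside.
- eraser: Bystander: eraser lying flat on the desk (not the one in the pen tray), 21 (x) x 52 (y) x 12 mm, beside or behind the box. Origin: centre of its underside.
- binder_clip: Bystander: black binder clip, 50 x 32 x 30 mm, beside or right behind the box (not the one far back by the wall). Origin: centre of its underside.
Mind the look-alikes: they are no part of the job. There is more than one size of the box; the job needs the smaller. Several things have the shape of the stapler; the one meant has the colours described above.

How it is judged:
On the way, in this order (a step that is already met when the one before it is completed fails the run):
1. the stapler is pushed clear of the box's front, the lid still closed ((y of each of stapler_front, stapler_rear in the frame of box above 0.058 m or y of each of stapler_front, stapler_rear in the frame of box below -0.058 m) and value of joint box_lid below 0.1 rad), for 0.2 s.
2. the lid is flipped past upright and lies back (value of joint box_lid above 1.65 rad), for 0.2 s.
At the end, for the whole second after the job is handed in: Both stapler ends over 58 mm to the same side of the box's middle line, stapler upright and at rest on the desk; lid at rest beyond 1.65 rad; box upright within 25 mm of its start; glue stick, eraser and binder clip within 20 mm of theirs ((y of each of stapler_front, stapler_rear in the frame of box above 0.058 m or y of each of stapler_front, stapler_rear in the frame of box below -0.058 m) and value of joint box_lid above 1.65 rad and velocity of joint box_lid between -0.05 and 0.05 rad/s and distance of box from where it was at the start of the episode below 0.025 m and linear speed of stapler below 0.01 m/s and angle between stapler's own z axis and vertical below 0.1 rad and height (world z) of stapler below 0.005 m and angle between box's own z axis and vertical below 0.05 rad and distance of each of glue_stick, eraser, binder_clip from where it was at the start of the episode below 0.02 m); the robot touches nothing.
It fails at once if the stapler is lifted or tipped (height (world z) of stapler above 0.012 m or angle between stapler's own z axis and vertical above 0.3 rad).
It fails at once if the box is lifted, tipped or pushed away by more than 25 mm (height (world z) of box above 0.012 m or angle between box's own z axis and vertical above 0.2 rad or distance of box from where it was at the start of the episode above 0.025 m).
It fails at once if the stapler or the box is squeezed or pushed hard (over 25 N) (contact force between the fingers and stapler above 25 N or contact force between the fingers and box above 25 N).
It fails at once if a bystander is knocked over or moved more than 20 mm (distance of any of glue_stick, eraser, binder_clip from where it was at the start of the episode above 0.02 m or angle between glue_stick's own z axis and vertical above 0.4 rad).
It also fails if it takes over 54 s, if anything falls off the work surface, if the arm or the gripper's body presses on something with over 40 N, if the wrist force passes 120 N, or if a joint passes its speed limit or range.

## Working session

There is one attempt and no reset: what is moved stays moved. The work goes in short steps, Python scripts to look and compute and a tool call to move; the robot and the scene stay as the last step left them, time stands still between calls to the robot, and variables do not carry over. Pictures are saved under pics/ and viewed, and the job is handed in when it is done.

Besides the shell and the picture viewer there is one more tool, called after "Call:" by a JSON object that holds its "name" and its "arguments", one argument or row to a line. arm_command: Moves the arm, as the interface text tells. Its arguments: {"type":"object","properties":{"deltas":{"type":"array","items":{"type":"array","items":{"type":"number"}}},"newtons":{"type":"number"}},"required":["deltas"]}

```bash
ls; mkdir -p pics
python3 - <<'E'
from workcell import telemetry, cams, job, bot
import cv2
s=telemetry.observe(); print(s)
for n in ["side","top","wrist"]:
    im=cams.grab_frame(n); cv2.imwrite(f"pics/{n}0.png",im)
    print(n,cams.get_calibration(n))
print(bot.tips_ahead)
E
```

```text
pics
{'clock': 0.0, 'qpos': array([ 1.2567945 ,  0.52204678, -0.03631141,  1.60001013,  0.02117929,
        1.02112709, -0.1128383 ]), 'qd': array([ 0.00022483,  0.00070561,  0.00011787, -0.00045581, -0.00035711,
       -0.00023915, -0.00093491]), 'joint_efforts': array([ 6.66721626e-04, -9.27102256e+01,  1.98153824e+00, -3.69922435e+01,
        1.81573274e-02,  8.30375677e-03, -4.75004313e-06]), 'position': array([ 0.15075085, -0.60620325,  0.24770473]), 'tool_rot': array([-3.14038809e+00,  7.80355738e-05,  2.43728948e-01]), 'force': array([-1.20037924,  0.79129066,  0.22503655]), 'moment': array([-0.04398346, -0.01267374,  0.00245792]), 'grip_width': 0.08523202950340632}
side {'fx': 484.76737317464915, 'fy': 484.76737317464915, 'cx': 327.48272475665186, 'cy': 235.23157454911797, 'R': array([[-0.95656978, -0.29085694, -0.01940358],
       [-0.10235227,  0.39745025, -0.91189764],
       [ 0.27294371, -0.87030773, -0.40995877]]), 't': array([0.57148741, 0.15609323, 0.8644276 ])}
top {'fx': 562.5637308866651, 'fy': 562.5637308866651, 'cx': 319.5230473806475, 'cy': 238.61830493758765, 'R': array([[-0.00904067, -0.99993771,  0.00654525],
       [-0.99697638,  0.00850833, -0.07723796],
       [ 0.07717746, -0.00722375, -0.9969912 ]]), 't': array([-0.0603    ,  0.59367712,  1.13128341])}
wrist {'fx': 331.0497239305807, 'fy': 331.0497239305807, 'cx': 321.9950240530829, 'cy': 239.13903116791184, 'R': array([[ 2.40752642e-01, -9.70586238e-01, -7.20489236e-04],
       [-9.26909204e-01, -2.30138664e-01,  2.96438061e-01],
       [-2.87884515e-01, -7.07004181e-02, -9.55051809e-01]]), 't': array([-0.62554586, -0.0384916 ,  0.37914987])}
0.017
```

View pics/top0.png

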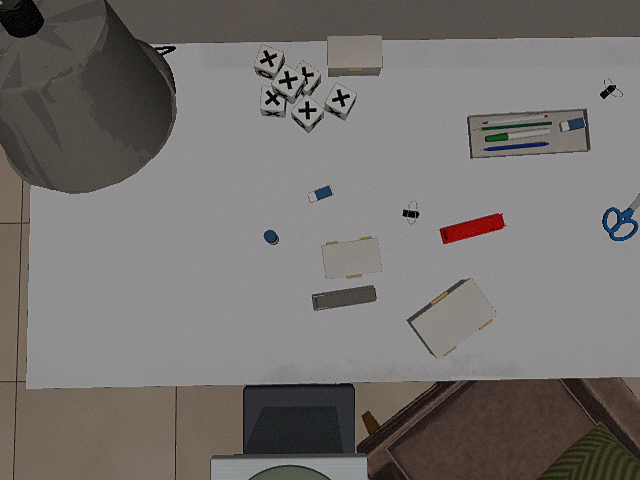

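View pics/side0.png

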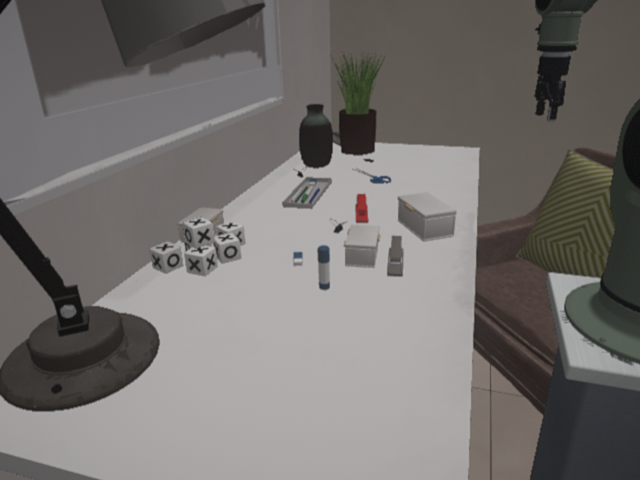

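```bash
cat > h.py <<'E'
from workcell import telemetry, cams, job, bot
import cv2, numpy as np
from scipy.spatial.transform import Rotation as Ro
def ray(n,u,v,z,c=None):
    c=c or cams.get_calibration(n); R=np.array(c['R']);t=np.array(c['t'])
    d=R.T@np.array([(u-c['cx'])/c['fx'],(v-c['cy'])/c['fy'],1]);o=-R.T@t
    return o+d*(z-o[2])/d[2]
def proj(n,X,c=None):
    c=c or cams.get_calibration(n); p=np.array(c['R'])@X+np.array(c['t'])
    return c['fx']*p[0]/p[2]+c['cx'],c['fy']*p[1]/p[2]+c['cy']
E
python3 - <<'E'
from h import *
im=cv2.imread('pics/top0.png'); 
cv2.imwrite('pics/topz.png',cv2.resize(im[170:330,240:440],None,fx=4,fy=4,interpolation=cv2.INTER_CUBIC)[:600])
im=cv2.imread('pics/side0.png'); 
cv2.imwrite('pics/sidez.png',cv2.resize(im[180:300,280:440],None,fx=5,fy=5,interpolation=cv2.INTER_CUBIC))
E
```

```text
(no output)
```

View pics/topz.png

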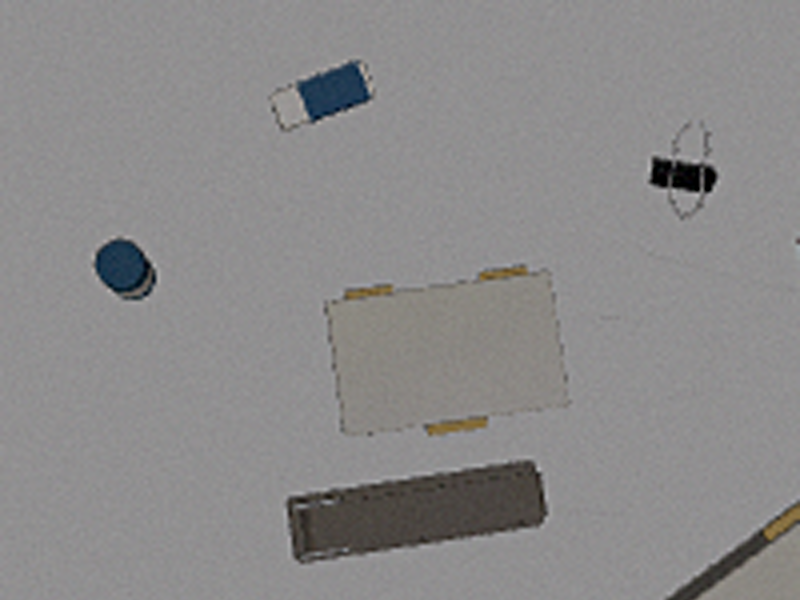

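View pics/sidez.png

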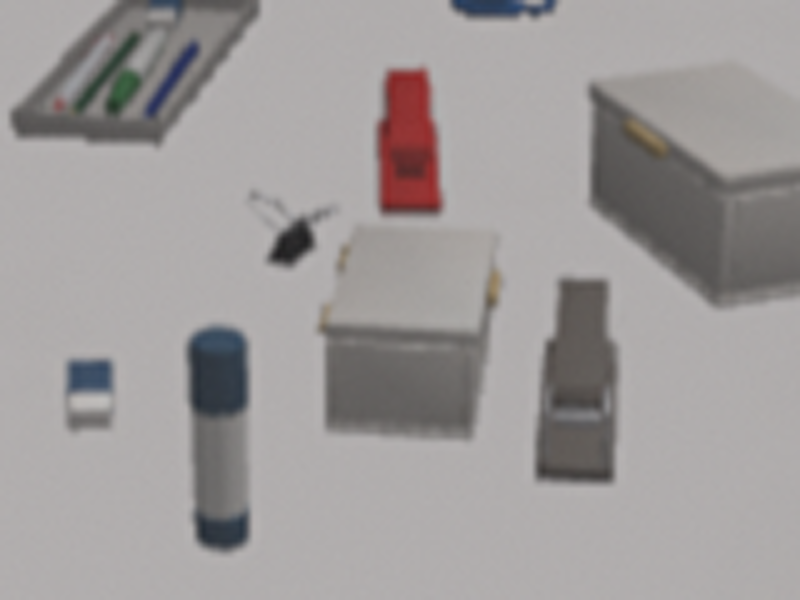

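Run:
```python
from h import *
c=cams.get_calibration('top'); print(-np.array(c['R']).T@c['t'])
Z=lambda X,Y:(240+X/4,170+Y/4)
P=lambda X,Y,z:ray('top',*Z(X,Y),z)
L=[P(*p,.055) for p in [(325,303),(549,270),(569,405),(345,435)]]
for l in L:print(l.round(4))
print('lip',P(457,426,.05))
cen=sum(L)/4
f=(L[2]+L[3])/2-(L[0]+L[1])/2; print('fronddir',f,np.linalg.norm(f)); l=(L[0]+L[3]-L[1]-L[2])/2;print(np.linalg.norm(l),'yaw from y',np.arctan2(-l[0],l[1]),'from x',np.arctan2(-f[1],-f[0]))
for p,z in [((288,497),.02),((302,562),.02),((532,462),.048),((547,520),.048),((538,480),0.0)]: print('st',P(*p,z).round(4))
print('glue top',P(122,263,.092),'eraser',P(322,95,.012),'clip',P(683,175,.02))
Zs=lambda X,Y:(280+X/5,180+Y/5)
for p in [(537,478),(613,481)]: print('side stfront base',ray('side',*Zs(*p),0).round(4))
for p in [(328,432),(470,437)]: print('side box base +y edge',ray('side',*Zs(*p),0).round(4))
# big box corner lower-left of top
for p,z in [((407,320),.07),((470,279),.07),((407,320),.0),((436,357),.07)]: print('big',ray('top',*p,z).round(4))
```

```text
[ 0.50402734 -0.05717533  1.17412869]
[ 0.5764 -0.0686  0.055 ]
[ 0.5919 -0.1806  0.055 ]
[ 0.5245 -0.1894  0.055 ]
[ 0.5107 -0.0779  0.055 ]
lip [ 0.51467109 -0.13390243  0.05      ]
fronddir [-0.06654156 -0.00905874  0.        ] 0.06715534265521876
0.11269385723178951 yaw from y 0.13087086081454993 from x 0.13530478206670832
st [ 0.4796 -0.0491  0.02  ]
st [ 0.4465 -0.056   0.02  ]
st [ 0.4964 -0.1712  0.048 ]
st [ 0.4676 -0.1782  0.048 ]
st [ 0.4868 -0.1791  0.    ]
glue top [0.59415175 0.0294994  0.092     ] eraser [ 0.68779374 -0.0684807   0.012     ] clip [ 0.64331489 -0.25456912  0.02      ]
side stfront base [ 0.4787 -0.0516  0.    ]
side stfront base [ 0.447  -0.0573  0.    ]
side box base +y edge [ 0.5762 -0.0693  0.    ]
side box base +y edge [ 0.5142 -0.0808  0.    ]
big [ 0.429  -0.2342  0.07  ]
big [ 0.5076 -0.3596  0.07  ]
big [ 0.4242 -0.2454  0.    ]
big [ 0.3573 -0.289   0.07  ]
```

Call:
{"name": "arm_command", "arguments": {
  "deltas": [
    [-1, 0.25, -0.15, 0.05, 0, 0, 0],
    [-1, 0.5, -0.3, 0.1, 0, 0, 0],
    [-1, 0.75, -0.45, 0.15, 0, 0, 0],
    [-1, 0.93, -0.62, 0.2, 0, 0, 0],
    [-1, 0.93, -0.62, 0.2, 0, 0, 0]
  ],
  "newtons": 20
}}

```text
clock: 0.78
position: [0.2655, -0.4804, 0.2179]
tool_rot: [-3.14, -0.0, 0.248]
force: [-0.4, 0.8, 0.0]
grip_width: 0.0004
```

Call:
{"name": "arm_command", "arguments": {
  "deltas": [
    [-1, 0.25, -0.15, 0.05, 0, 0, 0],
    [-1, 0.5, -0.3, 0.1, 0, 0, 0],
    [-1, 0.75, -0.45, 0.15, 0, 0, 0],
    [-1, 0.93, -0.62, 0.2, 0, 0, 0],
    [-1, 0.93, -0.62, 0.2, 0, 0, 0]
  ]
}}

```text
clock: 1.4
position: [0.3779, -0.3571, 0.1879]
tool_rot: [-3.141, 0.0, 0.247]
force: [-0.9, -0.2, 0.6]
grip_width: -0.0
```

```bash
cat >> h.py <<'E'
def delta(p,rpy,cmd=None):
    s=telemetry.observe(); R0=Ro.from_euler('xyz',s['tool_rot']); 
    d=R0.inv().apply(np.array(p)-s['position'])/.15; r=(R0.inv()*Ro.from_euler('xyz',rpy)).as_rotvec()/(np.pi/4)
    print('pos',s['position'].round(4),'rpy',s['tool_rot'].round(4),'F',s['force'].round(2),'t',s['clock'],'w',s['grip_width'].round(4))
    print('delta',d.round(3),r.round(3))
E
python3 - <<'E'
from h import *
print(bot.tips_ahead)
delta([.49,-.24,.15],[np.pi,0,.133])
print(telemetry.observe()['qpos'])
print('cal',proj('wrist',np.array([0.5147,-.134,.05])))
cv2.imwrite('pics/w1.png',cams.grab_frame('wrist'))
E
```

```text
0.017Traceback (most recent call last):
  File "<stdin>", line 3, in <module>
  File "h.py", line 14, in delta
    print('pos',s['position'].round(4),'rpy',s['tool_rot'].round(4),'F',s['force'].round(2),'t',s['clock'],'w',s['grip_width'].round(4))
                                                                                                               ^^^^^^^^^^^^^^^^^^^^^
AttributeError: 'float' object has no attribute 'round'
```

```bash
sed -i "s/s\['grip_width'\].round(4)/s['grip_width']/" h.py
python3 - <<'E'
from h import *
delta([.488,-.235,.12],[np.pi,0,.133])
print(telemetry.observe()['qpos'])
for q in [[0.5147,-.134,.05],[.487,-.179,0]]: print('proj',proj('wrist',np.array(q)))
cv2.imwrite('pics/w1.png',cams.grab_frame('wrist'))
E
```

```text
pos [ 0.3779 -0.3571  0.1879] rpy [-3.1405  0.      0.247 ] F [-0.85 -0.21  0.63] t 1.4 w -1.2997735726274077e-05
delta [ 0.911 -0.609  0.453] [-0.001  0.     0.145]
[ 0.72397975  0.43678203 -0.10557808  1.93055317  0.06261081  0.778193
 -0.74016521]
proj (np.float64(43.15769723825929), np.float64(-41.26719179383983))
proj (np.float64(146.53858099173195), np.float64(43.813994848398494))
```

View pics/w1.png

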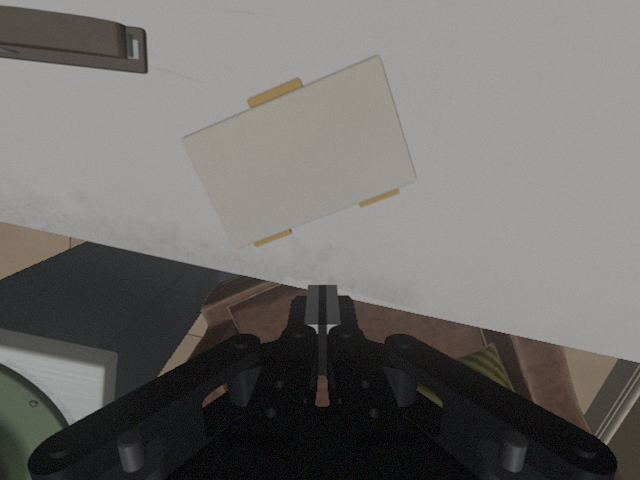

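Run:
```python
from h import *
for z in [.06,.07,.08,.09,.1]: print(z,ray('wrist',183,138,z).round(4),ray('top',409,320,z).round(4))
for p in [(146,72),(146,30)]: print(ray('wrist',*p,0).round(4),ray('wrist',*p,0.02).round(4))
```

```text
0.06 [ 0.4244 -0.243   0.06  ] [ 0.4283 -0.2397  0.06  ]
0.07 [ 0.4254 -0.2469  0.07  ] [ 0.4289 -0.2381  0.07  ]
0.08 [ 0.4264 -0.2507  0.08  ] [ 0.4296 -0.2365  0.08  ]
0.09 [ 0.4274 -0.2546  0.09  ] [ 0.4303 -0.2348  0.09  ]
0.1 [ 0.4284 -0.2585  0.1   ] [ 0.431  -0.2332  0.1   ]
[ 0.4647 -0.1824  0.    ] [ 0.4638 -0.1925  0.02  ]
[ 0.4965 -0.1796  0.    ] [ 0.4935 -0.1899  0.02  ]
```

Call:
{"name": "arm_command", "arguments": {
  "deltas": [
    [-1, 0.25, -0.15, 0.1, 0, 0, 0.03],
    [-1, 0.5, -0.3, 0.2, 0, 0, 0.07],
    [-1, 0.75, -0.45, 0.3, 0, 0, 0.1],
    [-1, 0.91, -0.58, 0.4, 0, 0, 0.145],
    [-1, 0.91, -0.58, 0.4, 0, 0, 0.145],
    [-1, 0.91, -0.58, 0.4, 0, 0, 0.145]
  ]
}}

```text
clock: 2.2
position: [0.4875, -0.2431, 0.1285]
tool_rot: [3.141, 0.0, 0.128]
force: [-0.1, -0.1, 0.1]
grip_width: -0.0
```

Run:
```python
from h import *
delta([.488,-.215,.035],[np.pi,0,.133])
cv2.imwrite('pics/w2.png',cams.grab_frame('wrist'))
```

```text
pos [ 0.4875 -0.2431  0.1285] rpy [3.1408e+00 3.0000e-04 1.2840e-01] F [-0.13 -0.06  0.06] t 2.2 w -3.5329546182923345e-05
delta [ 0.027 -0.186  0.623] [ 0.001  0.    -0.006]
```

View pics/w2.png

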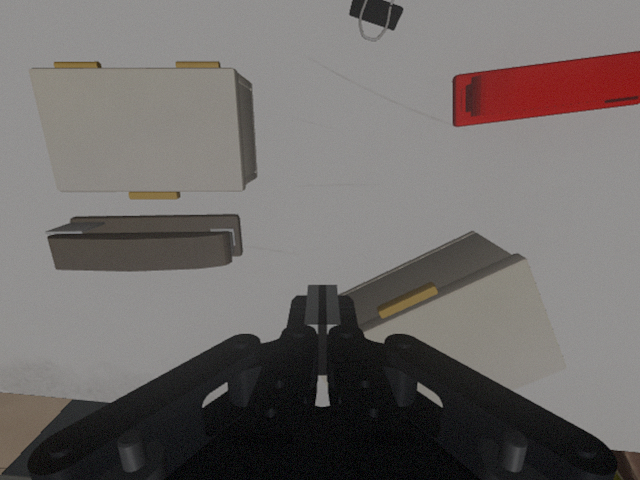

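Call:
{"name": "arm_command", "arguments": {
  "deltas": [
    [-1, 0.01, -0.187, 0.15, 0, 0, -0.006],
    [-1, 0.01, -0.187, 0.4, 0, 0, -0.006],
    [-1, 0.01, -0.187, 0.643, 0, 0, -0.006],
    [-1, 0.01, -0.187, 0.643, 0, 0, -0.006],
    [-1, 0.01, -0.187, 0.643, 0, 0, -0.006]
  ]
}}

```text
clock: 2.88
position: [0.4863, -0.2143, 0.0332]
tool_rot: [3.141, -0.001, 0.133]
force: [-0.4, -0.6, -0.1]
grip_width: 0.0002
```

Run:
```python
from h import *
delta([.482,-.19,.032],[np.pi,0,.133])
for n in ['wrist','side']: cv2.imwrite(f'pics/{n}3.png',cams.grab_frame(n))
im=cv2.imread('pics/side3.png');cv2.imwrite('pics/side3z.png',cv2.resize(im[160:300,280:480],None,fx=4,fy=4))
```

```text
pos [ 0.4863 -0.2143  0.0332] rpy [ 3.1408e+00 -1.0000e-03  1.3340e-01] F [-0.36 -0.64 -0.09] t 2.875 w 0.0002355742370181428
delta [-0.007 -0.164  0.008] [ 0.001 -0.001  0.001]
```

View pics/wrist3.png

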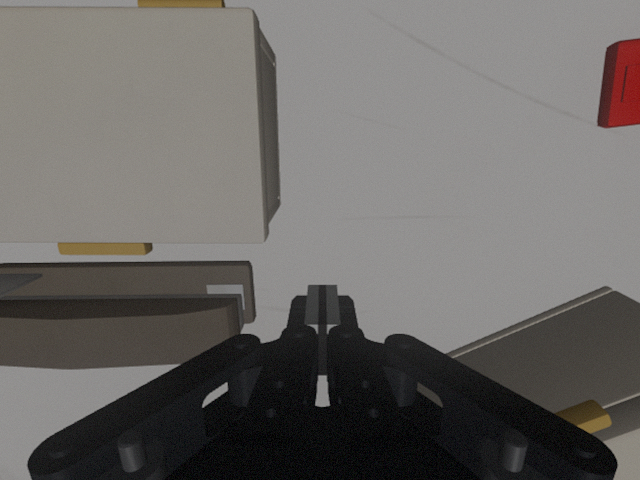

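View pics/side3z.png

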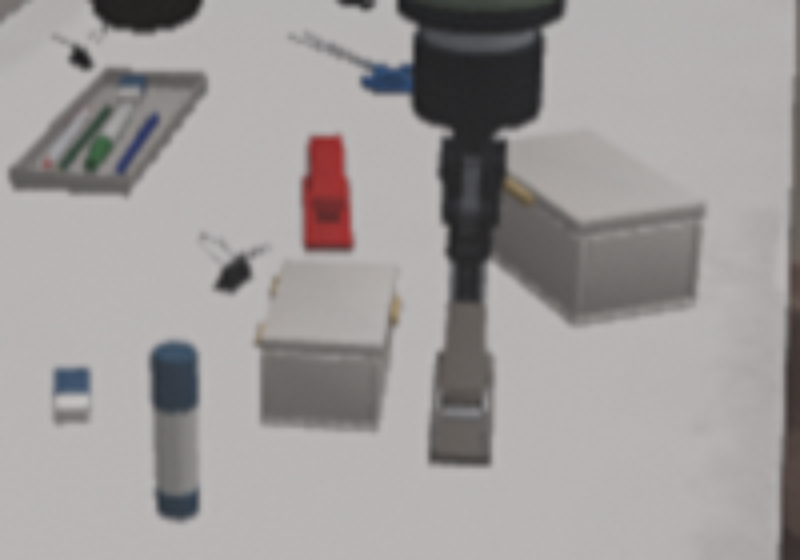

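Run:
```python
from h import *
for p in [(250,262),(254,322)]: print(ray('wrist',*p,.01).round(4))
e=np.array([-.133,.991])
for d in [0,.1,.2]: print((np.array([.4863,-.2143])+d*e).round(4))
```

```text
[ 0.4998 -0.1784  0.01  ]
[ 0.4674 -0.1827  0.01  ]
[ 0.4863 -0.2143]
[ 0.473  -0.1152]
[ 0.4597 -0.0161]
```

Call:
{"name": "arm_command", "arguments": {
  "deltas": [
    [-1, 0.01, -0.07, 0, 0, 0, 0],
    [-1, 0.01, -0.13, 0, 0, 0, 0],
    [-1, 0.01, -0.19, 0, 0, 0, 0],
    [-1, 0.01, -0.25, 0, 0, 0, 0],
    [-1, 0.01, -0.31, 0, 0, 0, 0],
    [-1, 0.01, -0.37, 0, 0, 0, 0],
    [-1, 0.01, -0.43, 0, 0, 0, 0],
    [-1, 0.01, -0.49, 0, 0, 0, 0]
  ]
}}

```text
clock: 3.98
position: [0.4775, -0.1397, 0.0318]
tool_rot: [-3.142, 0.0, 0.135]
force: [-0.3, -1.2, 1.0]
grip_width: -0.0
```

Run:
```python
from h import *
delta([.482,-.19,.032],[np.pi,0,.133])
for n in ['wrist','top']: cv2.imwrite(f'pics/{n}4.png',cams.grab_frame(n))
```

```text
pos [ 0.4775 -0.1397  0.0318] rpy [-3.1415  0.      0.1346] F [-0.33 -1.25  1.02] t 3.975 w -2.9597713595855798e-05
delta [-0.016  0.337 -0.001] [-0.     0.     0.002]
```

View pics/wrist4.png

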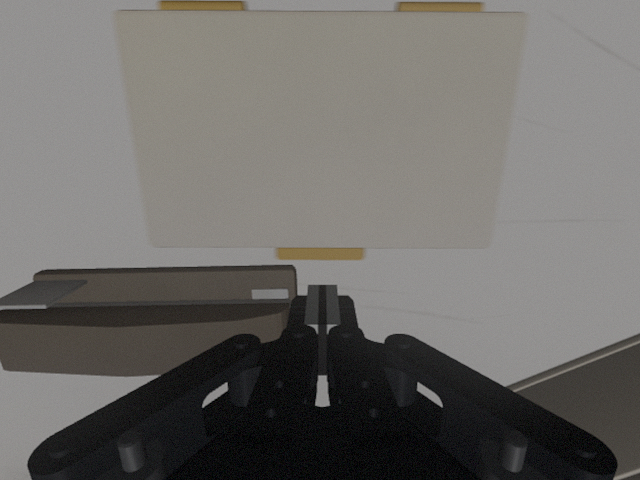

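View pics/top4.png

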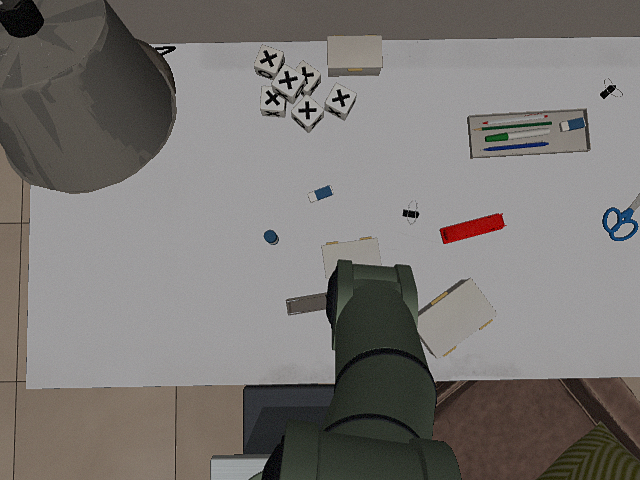

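Run:
```python
from h import *
c=np.array([.5509,-.1291]);
def bx(p): 
    d=np.array(p[:2])-c; return np.array([d@[.9911,.1327],d@[-.1327,.9911]]).round(4)
for p in [(296,266),(36,272)]: print(bx(ray('wrist',*p,.01)))
print('tcp',bx([.4775,-.1397]))
print('lip', bx(ray('wrist',320,258,.048)),[bx(ray('wrist',*p,.048)) for p in [(278,258),(363,258)]])
print('lid front',[bx(ray('wrist',*p,.055)) for p in [(152,247),(494,247)]])
print('lid back',[bx(ray('wrist',*p,.055)) for p in [(117,11),(525,12)]])
```

```text
[-0.0577  0.0114]
[-0.0611  0.1362]
tcp [-0.0742 -0.0008]
lip [-0.0394 -0.0003] [array([-0.0395,  0.0144]), array([-0.0394, -0.0154])]
lid front [array([-0.0331,  0.0543]), array([-0.0329, -0.0568])]
lid back [array([0.033 , 0.0536]), array([ 0.033 , -0.0548])]
```

Call:
{"name": "arm_command", "arguments": {
  "deltas": [
    [-1, 0.01, -0.06, 0, 0, 0, 0],
    [-1, 0.01, -0.12, 0, 0, 0, 0],
    [-1, 0.01, -0.18, 0, 0, 0, 0],
    [-1, 0.01, -0.24, 0, 0, 0, 0],
    [-1, 0.01, -0.3, 0, 0, 0, 0],
    [-1, 0.01, -0.36, 0, 0, 0, 0],
    [-1, 0.01, -0.42, 0, 0, 0, 0],
    [-1, 0.01, -0.42, 0, 0, 0, 0]
  ]
}}

```text
clock: 5.08
position: [0.4707, -0.0768, 0.0318]
tool_rot: [-3.141, 0.0, 0.136]
force: [0.6, -0.0, 0.8]
grip_width: 0.0001
```

Call:
{"name": "arm_command", "arguments": {
  "deltas": [
    [-1, 0, 0.1, 0, 0, 0, 0],
    [-1, 0, 0.25, -0.05, 0, 0, 0],
    [-1, 0, 0.4, -0.1, 0, 0, 0],
    [-1, 0, 0.4, -0.2, 0, 0, 0],
    [-1, 0, 0.4, -0.2, 0, 0, 0]
  ]
}}

```text
clock: 5.7
position: [0.4791, -0.1377, 0.0627]
tool_rot: [3.141, -0.002, 0.134]
force: [0.1, 0.7, -0.5]
grip_width: -0.0002
```

```bash
cat >> h.py <<'E'
c0=np.array([.5509,-.1291])
def bx(p): 
    d=np.array(p[:2])-c0; return np.array([d@[.9911,.1327],d@[-.1327,.9911]]).round(4)
E
python3 - <<'E'
from h import *
delta([.482,-.19,.032],[np.pi,0,.133])
print(bx(telemetry.observe()['position']))
for n in ['wrist','side']: cv2.imwrite(f'pics/{n}5.png',cams.grab_frame(n))
im=cv2.imread('pics/side5.png');cv2.imwrite('pics/side5z.png',cv2.resize(im[160:300,280:480],None,fx=4,fy=4))
E
```

```text
pos [ 0.4791 -0.1377  0.0627] rpy [ 3.1412e+00 -1.6000e-03  1.3360e-01] F [ 0.14  0.71 -0.47] t 5.7 w -0.00020715437323536338
delta [-0.028  0.348  0.205] [ 0.001 -0.002  0.001]
[-0.0723  0.001 ]
```

View pics/wrist5.png

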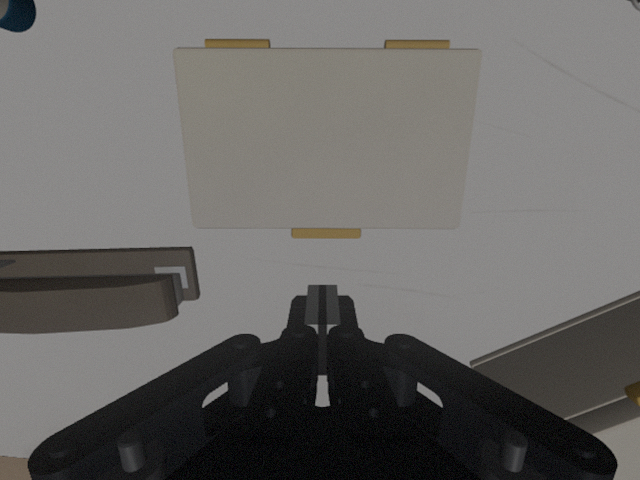

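View pics/side5z.png

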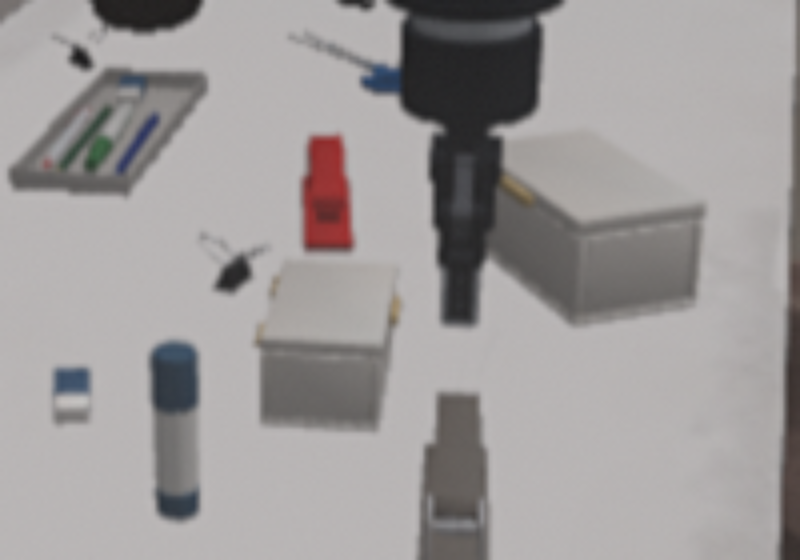

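Run:
```python
from h import *
c=cams.get_calibration('wrist')
for p in [(193,248),(199,298)]: print('rear',bx(ray('wrist',*p,.003)))
for p in [(441,323),(475,323)]: q=ray('side',280+p[0]/4,160+p[1]/4,.0457); print('tip',q,bx(q))
# tool-frame pose of wrist cam for tilting
```

```text
rear [-0.0598  0.0766]
rear [-0.0923  0.0766]
tip [ 0.48835993 -0.13081951  0.0457    ] [-0.0622  0.0066]
tip [ 0.46991485 -0.13559469  0.0457    ] [-0.0811  0.0043]
```

```bash
cat >> h.py <<'E'
e3=np.array([.9911,.1327,0]); f3=np.array([-.1327,.9911,0]); z3=np.array([0,0,1.])
def tgt(x,y,z,th):
    th=np.radians(th); zt=np.sin(th)*e3-np.cos(th)*z3; xt=np.cos(th)*e3+np.sin(th)*z3; yt=np.cross(zt,xt)
    C=np.r_[c0,0]+x*e3+y*f3+z*z3
    return C-.011*xt-.017*zt, Ro.from_matrix(np.c_[xt,yt,zt])
def now():
    s=telemetry.observe();R=Ro.from_euler('xyz',s['tool_rot']).as_matrix();p=s['position']
    C=p+R@[.011,0,.017]; print('t',s['clock'],'corner box',bx(C),round(C[2],4),'tilt',np.degrees(np.arccos(-R[2,2])).round(1),'F',s['force'].round(2),'q',s['qpos'].round(2))
    return p,Ro.from_matrix(R)
def dl(p,R,*t):
    P,Q=tgt(*t); print(t,(R.inv().apply(P-p)/.15).round(3),((R.inv()*Q).as_rotvec()/(np.pi/4)).round(3))
E
python3 - <<'E'
from h import *
p,R=now()
dl(p,R,-.070,-.0005,.09,40)
dl(p,R,-.048,-.0005,.035,40)
E
```

```text
t 5.8 corner box [-0.0615  0.0019] 0.0448 tilt 0.0 F [-0.21  0.96  0.07] q [ 0.2   0.62 -0.05  2.06  0.07  0.46 -1.34]
(-0.07, -0.0005, 0.09, 40) [-0.112  0.016 -0.228] [-0.001  0.889  0.002]
(-0.048, -0.0005, 0.035, 40) [0.035 0.016 0.139] [-0.001  0.889  0.002]
```

Call:
{"name": "arm_command", "arguments": {
  "deltas": [
    [-1, -0.06, 0.016, -0.1, 0, 0.1, 0],
    [-1, -0.1, 0.016, -0.2, 0, 0.25, 0],
    [-1, -0.15, 0.016, -0.3, 0, 0.4, 0],
    [-1, -0.15, 0.016, -0.3, 0, 0.5, 0],
    [-1, -0.15, 0.016, -0.3, 0, 0.5, 0]
  ]
}}

```text
clock: 6.42
position: [0.4512, -0.1513, 0.0951]
tool_rot: [3.125, -0.276, 0.134]
force: [-0.0, 0.4, 0.3]
grip_width: -0.0002
```

Run:
```python
from h import *
p,R=now()
dl(p,R,-.070,-.0005,.09,40)
```

```text
t 6.425 corner box [-0.0865 -0.0091] 0.0817 tilt 15.8 F [-0.04  0.4   0.28] q [ 0.63  0.51 -0.46  2.28  0.83  0.19 -2.  ]
(-0.07, -0.0005, 0.09, 40) [ 0.081 -0.055  0.016] [0.021 0.538 0.006]
```

Call:
{"name": "arm_command", "arguments": {
  "deltas": [
    [-1, 0.03, -0.05, 0, 0.02, 0.15, 0],
    [-1, 0.06, -0.05, 0, 0.02, 0.3, 0],
    [-1, 0.08, -0.05, 0.01, 0.02, 0.4, 0],
    [-1, 0.08, -0.05, 0.01, 0.02, 0.54, 0],
    [-1, 0.08, -0.05, 0.01, 0.02, 0.54, 0],
    [-1, 0.08, -0.05, 0.01, 0.02, 0.54, 0]
  ]
}}

```text
clock: 7.18
position: [0.4607, -0.1467, 0.0893]
tool_rot: [-3.108, -0.536, 0.195]
force: [-0.2, 1.2, -1.9]
grip_width: -0.0002
```

Run:
```python
from h import *
p,R=now()
dl(p,R,-.070,-.0005,.09,40)
```

```text
t 7.175 corner box [-0.0736 -0.0038] 0.0803 tilt 30.8 F [-0.21  1.21 -1.92] q [ 1.39  1.11 -1.45  2.36  1.76  0.77 -2.52]
(-0.07, -0.0005, 0.09, 40) [ 0.038 -0.033 -0.028] [-0.089  0.207  0.061]
```

Call:
{"name": "arm_command", "arguments": {
  "deltas": [
    [-1, 0, 0, 0, 0, 0, -0.2],
    [-1, 0, 0, -0.05, 0, 0, -0.4],
    [-1, 0, 0, -0.05, 0, 0, -0.6],
    [-1, 0, 0, -0.05, 0, 0, -0.8],
    [-1, 0, 0, -0.05, 0, 0, -1],
    [-1, 0, 0, -0.05, 0, 0, -1]
  ]
}}

```text
clock: 7.92
position: [0.4563, -0.1478, 0.0947]
tool_rot: [2.769, -0.389, 1.063]
force: [-0.4, -0.0, -0.9]
grip_width: 0.0001
```

Run:
```python
from h import *
p,R=now()
```

```text
t 7.925 corner box [-0.0816  0.0033] 0.0842 tilt 30.5 F [-0.4  -0.   -0.88] q [ 1.36  0.98 -1.34  2.37  1.77  0.61 -1.79]
```

Call:
{"name": "arm_command", "arguments": {
  "deltas": [
    [-1, 0, 0, 0, 0, 0, -0.2],
    [-1, 0, 0, 0, 0, 0, -0.4],
    [-1, 0, 0, 0, 0, 0, -0.6],
    [-1, 0, 0, 0, 0, 0, -0.8],
    [-1, 0, 0, 0, 0, 0, -1]
  ]
}}

```text
clock: 8.55
position: [0.4563, -0.1478, 0.0946]
tool_rot: [2.61, -0.03, 1.783]
force: [0.6, -0.0, 0.0]
grip_width: -0.0
```

Call:
{"name": "arm_command", "arguments": {
  "deltas": [
    [-1, 0, 0, 0, 0, 0, -0.2],
    [-1, 0, 0, 0, 0, 0, -0.4],
    [-1, 0, 0, 0, 0, 0, -0.6],
    [-1, 0, 0, 0, 0, 0, -0.8],
    [-1, 0, 0, 0, 0, 0, -1]
  ]
}}

```text
clock: 9.18
position: [0.4563, -0.1478, 0.0945]
tool_rot: [2.727, 0.344, 2.487]
force: [0.4, -0.1, 0.2]
grip_width: 0.0
```

Call:
{"name": "arm_command", "arguments": {
  "deltas": [
    [-1, 0, 0, 0, 0, 0, -0.2],
    [-1, 0, 0, 0, 0, 0, -0.4],
    [-1, 0, 0, 0, 0, 0, -0.6],
    [-1, 0, 0, 0, 0, 0, -0.8],
    [-1, 0, 0, 0, 0, 0, -1]
  ]
}}

```text
clock: 9.8
position: [0.4563, -0.1477, 0.0945]
tool_rot: [3.107, 0.532, -2.947]
force: [-0.4, 0.0, 0.7]
grip_width: -0.0001
```

```bash
cat >> h.py <<'E'
def tgt(x,y,z,th):   # flipped: tool x = -(cos e + sin z)
    th=np.radians(th); zt=np.sin(th)*e3-np.cos(th)*z3; xt=-(np.cos(th)*e3+np.sin(th)*z3); yt=np.cross(zt,xt)
    C=np.r_[c0,0]+x*e3+y*f3+z*z3
    return C+.011*xt-.017*zt, Ro.from_matrix(np.c_[xt,yt,zt])
def now():
    s=telemetry.observe();R=Ro.from_euler('xyz',s['tool_rot']).as_matrix();p=s['position']
    C=p+R@[-.011,0,.017]; z=R[:,2];print('t',s['clock'],'corner box',bx(C),round(C[2],4),'tilt',np.degrees(np.arccos(-z[2])).round(1),'tool z box', (z@e3).round(3),(z@f3).round(3),'F',s['force'].round(2),'q',s['qpos'].round(2))
    return p,Ro.from_matrix(R)
E
python3 - <<'E'
from h import *
p,R=now()
dl(p,R,-.050,-.0005,.075,32)
dl(p,R,-.050,-.0005,.035,32)
E
```

```text
t 9.8 corner box [-0.0782 -0.0042] 0.0854 tilt 30.5 tool z box 0.504 0.066 F [-0.43  0.04  0.73] q [ 1.07  0.67 -0.86  2.38  2.35  0.22 -0.11]
(-0.05, -0.0005, 0.075, 32) [-0.125  0.019  0.159] [ 0.085 -0.035  0.067]
(-0.05, -0.0005, 0.035, 32) [0.01  0.011 0.388] [ 0.085 -0.035  0.067]
```

Run:
```python
from h import *
p,R=now()
dl(p,R,-.052,-.0005,.07,38)
```

```text
t 9.8 corner box [-0.0782 -0.0042] 0.0854 tilt 30.5 tool z box 0.504 0.066 F [-0.43  0.04  0.73] q [ 1.07  0.67 -0.86  2.38  2.35  0.22 -0.11]
(-0.052, -0.0005, 0.07, 38) [-0.085  0.019  0.189] [ 0.088 -0.169  0.062]
```

Call:
{"name": "arm_command", "arguments": {
  "deltas": [
    [-1, -0.04, 0.01, 0.05, 0.04, -0.05, 0.03],
    [-1, -0.08, 0.019, 0.1, 0.088, -0.1, 0.062],
    [-1, -0.085, 0.019, 0.15, 0.088, -0.17, 0.062],
    [-1, -0.085, 0.019, 0.19, 0.088, -0.17, 0.062],
    [-1, -0.085, 0.019, 0.19, 0.088, -0.17, 0.062]
  ]
}}

```text
clock: 10.42
position: [0.4803, -0.1389, 0.0761]
tool_rot: [3.135, 0.664, -3.016]
force: [0.3, 1.0, 0.2]
grip_width: -0.0001
```

Run:
```python
from h import *
p,R=now()
dl(p,R,-.048,-.0005,.034,38)
cv2.imwrite('pics/side6.png',cams.grab_frame('side'))
im=cv2.imread('pics/side6.png');cv2.imwrite('pics/side6z.png',cv2.resize(im[150:270,300:460],None,fx=5,fy=5))
```

```text
t 10.425 corner box [-0.0521 -0.0004] 0.0695 tilt 38.1 tool z box 0.616 0.001 F [0.26 0.95 0.23] q [ 1.21  0.96 -1.15  2.43  2.36  0.63 -0.06]
(-0.048, -0.0005, 0.034, 38) [ 0.124 -0.002  0.203] [ 0.002  0.001 -0.008]
```

View pics/side6z.png

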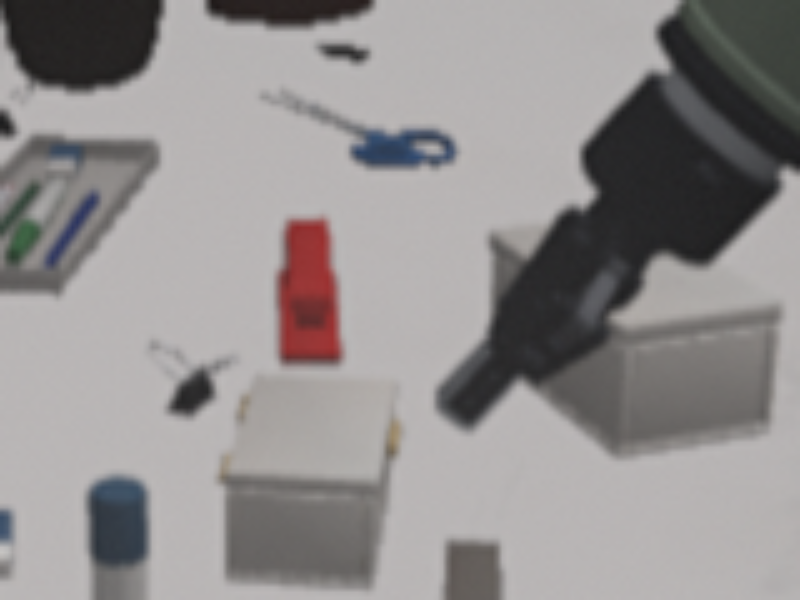

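Call:
{"name": "arm_command", "arguments": {
  "deltas": [
    [-1, 0.04, 0, 0.07, 0, 0, 0],
    [-1, 0.08, 0, 0.14, 0, 0, 0],
    [-1, 0.12, 0, 0.2, 0, 0, 0],
    [-1, 0.12, 0, 0.2, 0, 0, 0]
  ]
}}

```text
clock: 10.98
position: [0.4846, -0.1386, 0.0414]
tool_rot: [3.14, 0.664, -3.01]
force: [-0.2, 0.1, -0.1]
grip_width: -0.0001
```

Run:
```python
from h import *
p,R=now()
dl(p,R,-.036,-.0005,.036,38)
cv2.imwrite('pics/side7.png',cams.grab_frame('side'))
im=cv2.imread('pics/side7.png');cv2.imwrite('pics/side7z.png',cv2.resize(im[150:270,300:460],None,fx=5,fy=5))
```

```text
t 10.975 corner box [-0.0478 -0.0007] 0.0348 tilt 38.0 tool z box 0.616 0.0 F [-0.17  0.07 -0.09] q [ 1.18  1.07 -1.11  2.42  2.44  0.7  -0.05]
(-0.036, -0.0005, 0.036, 38) [-0.067  0.001  0.042] [ 0.     0.001 -0.002]
```

View pics/side7z.png

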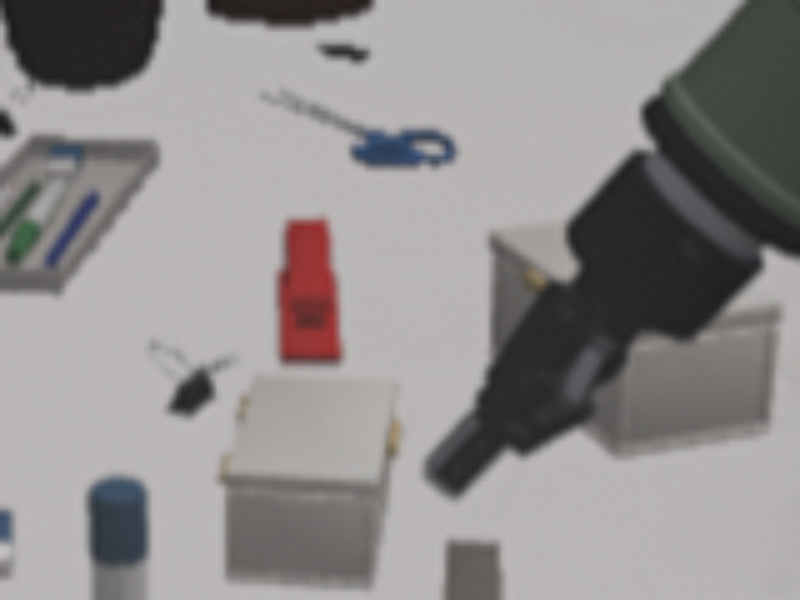

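Call:
{"name": "arm_command", "arguments": {
  "deltas": [
    [-1, -0.03, 0, 0.02, 0, 0, 0],
    [-1, -0.067, 0, 0.042, 0, 0, 0],
    [-1, -0.067, 0, 0.042, 0, 0, 0]
  ]
}}

```text
clock: 11.4
position: [0.4972, -0.1375, 0.0438]
tool_rot: [-3.141, 0.665, -3.009]
force: [-1.3, -1.0, -0.3]
grip_width: 0.0002
```

Run:
```python
from h import *
p,R=now()
dl(p,R,-.033,-.0005,.036,38)
dl(p,R,-.0345,-.0005,.042,38)
u=proj('side',np.r_[c0,0]-.0478*e3+.012*f3+.0348*z3); print((u[0]-300)*5,(u[1]-150)*5)
cv2.imwrite('pics/side8.png',cams.grab_frame('side'))
im=cv2.imread('pics/side8.png');cv2.imwrite('pics/side8z.png',cv2.resize(im[200:270,330:420],None,fx=8,fy=8,interpolation=cv2.INTER_CUBIC))
```

```text
t 11.4 corner box [-0.0352 -0.0012] 0.0372 tilt 38.1 tool z box 0.617 -0.001 F [-1.31 -0.96 -0.3 ] q [ 1.16  1.06 -1.11  2.4   2.42  0.7  -0.05]
(-0.033, -0.0005, 0.036, 38) [-0.007  0.005  0.015] [-0.002  0.002 -0.   ]
(-0.0345, -0.0005, 0.042, 38) [-0.024  0.005 -0.023] [-0.002  0.002 -0.   ]
417.75913460745784 479.0332028252243
```

View pics/side8z.png

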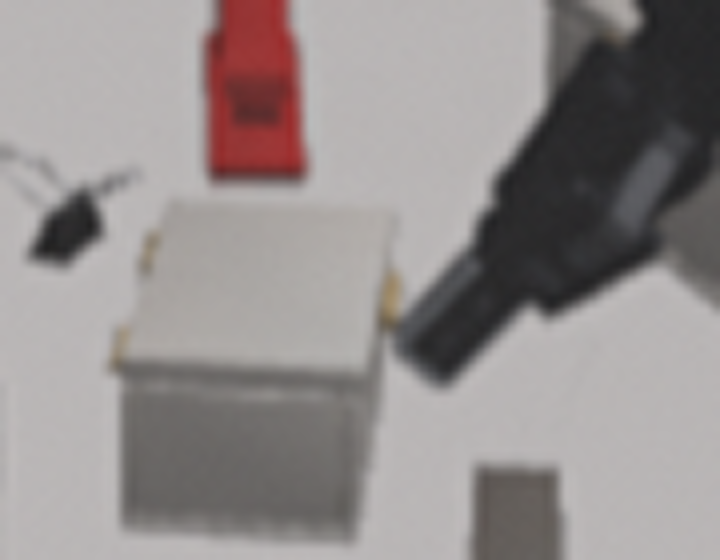

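Call:
{"name": "arm_command", "arguments": {
  "deltas": [
    [-1, -0.007, 0.005, 0.015, 0, 0, 0],
    [-1, -0.007, 0.005, 0.015, 0, 0, 0]
  ]
}}

```text
clock: 11.7
position: [0.4986, -0.1363, 0.0421]
tool_rot: [-3.142, 0.664, -3.009]
force: [-0.3, 1.0, 0.1]
grip_width: 0.0
```

Run:
```python
from h import *
p,R=now()
for a in [(-.034,-.0005,.040,38),(-.0342,-.0005,.044,38),(-.0342,-.0005,.048,38),(-.0340,-.0005,.052,38)]: dl(p,R,*a)
```

```text
t 11.7 corner box [-0.0336 -0.0003] 0.0355 tilt 38.1 tool z box 0.617 -0.001 F [-0.28  1.01  0.11] q [ 1.16  1.06 -1.11  2.39  2.42  0.7  -0.05]
(-0.034, -0.0005, 0.04, 38) [-0.017 -0.002 -0.025] [-0.001  0.001 -0.001]
(-0.0342, -0.0005, 0.044, 38) [-0.032 -0.002 -0.047] [-0.001  0.001 -0.001]
(-0.0342, -0.0005, 0.048, 38) [-0.048 -0.002 -0.068] [-0.001  0.001 -0.001]
(-0.034, -0.0005, 0.052, 38) [-0.066 -0.002 -0.088] [-0.001  0.001 -0.001]
```

Call:
{"name": "arm_command", "arguments": {
  "deltas": [
    [-1, -0.017, 0, -0.025, 0, 0, 0],
    [-1, -0.032, 0, -0.047, 0, 0, 0],
    [-1, -0.048, 0, -0.068, 0, 0, 0],
    [-1, -0.066, 0, -0.088, 0, 0, 0],
    [-1, -0.066, 0, -0.088, 0, 0, 0]
  ]
}}

```text
clock: 12.32
position: [0.4984, -0.1366, 0.0591]
tool_rot: [-3.141, 0.665, -3.009]
force: [-0.4, 1.0, -0.3]
grip_width: 0.0001
```

Run:
```python
from h import *
p,R=now()
cv2.imwrite('pics/side9.png',cams.grab_frame('side'))
im=cv2.imread('pics/side9.png');cv2.imwrite('pics/side9z.png',cv2.resize(im[200:270,330:420],None,fx=8,fy=8,interpolation=cv2.INTER_CUBIC))
```

```text
t 12.325 corner box [-0.0339 -0.0005] 0.0525 tilt 38.1 tool z box 0.617 -0.001 F [-0.38  1.   -0.27] q [ 1.17  1.01 -1.12  2.4   2.38  0.67 -0.05]
```

View pics/side9z.png

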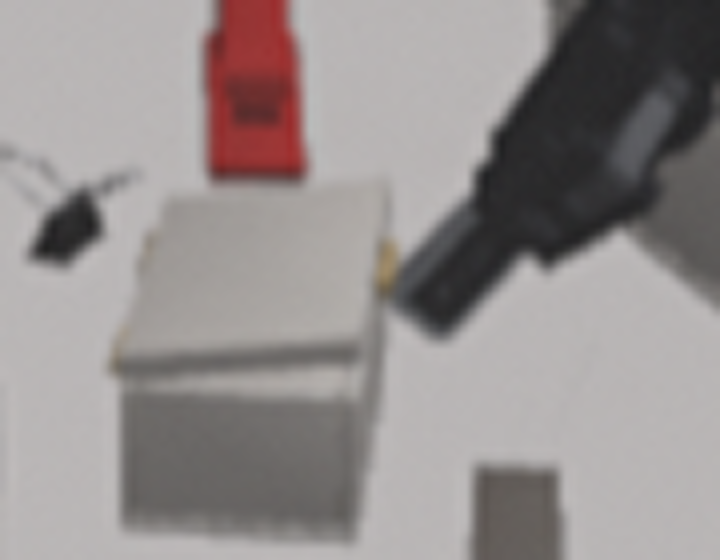

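```bash
cat >> h.py <<'E'
def C(phi,s=.012,r=.062):
    f=np.radians(phi)
    if phi<52:
        t=np.radians(38); x=.0355-.074*np.cos(f)+s*np.sin(t); z=.0465+.074*np.sin(f)-s*np.cos(t)
    else: x=.0355-r*np.cos(f); z=.0465+r*np.sin(f)
    return x,-.0005,z,38
E
python3 - <<'E'
from h import *
p,R=now()
for ph,s in [(14,.008),(18,.0095),(23,.011),(28,.012),(34,.012),(40,.012),(46,.012),(52,.012)]: dl(p,R,*C(ph,s))
E
```

```text
t 12.375 corner box [-0.034  -0.0005] 0.0522 tilt 38.1 tool z box 0.617 -0.001 F [-0.74 -0.02  0.35] q [ 1.17  1.01 -1.12  2.4   2.38  0.67 -0.05]
(np.float64(-0.03137659194181848), -0.0005, np.float64(0.05809813424552163), 38) [-0.038 -0.    -0.02 ] [-0.001  0.002 -0.001]
(np.float64(-0.029029398190247604), -0.0005, np.float64(0.06188115542448225), 38) [-0.066 -0.    -0.03 ] [-0.001  0.002 -0.001]
(np.float64(-0.02584508292689835), -0.0005, np.float64(0.06674598521853232), 38) [-0.103 -0.    -0.043] [-0.001  0.002 -0.001]
(np.float64(-0.022450184167652702), -0.0005, np.float64(0.07178476660287525), 38) [-0.141 -0.    -0.055] [-0.001  0.002 -0.001]
(np.float64(-0.018460842665165178), -0.0005, np.float64(0.07842414581355461), 38) [-0.189 -0.    -0.074] [-0.001  0.002 -0.001]
(np.float64(-0.013799351086896472), -0.0005, np.float64(0.08461015407352324), 38) [-0.239 -0.    -0.087] [-0.001  0.002 -0.001]
(np.float64(-0.008516781710057897), -0.0005, np.float64(0.09027501618177952), 38) [-0.29  -0.    -0.095] [-0.001  0.002 -0.001]
(np.float64(-0.0026710114701908177), -0.0005, np.float64(0.09535666672361676), 38) [-0.342 -0.    -0.098] [-0.001  0.002 -0.001]
```

Call:
{"name": "arm_command", "arguments": {
  "deltas": [
    [-1, -0.038, 0, -0.02, 0, 0, 0],
    [-1, -0.066, 0, -0.03, 0, 0, 0],
    [-1, -0.103, 0, -0.043, 0, 0, 0],
    [-1, -0.141, 0, -0.055, 0, 0, 0],
    [-1, -0.189, 0, -0.074, 0, 0, 0],
    [-1, -0.239, 0, -0.087, 0, 0, 0],
    [-1, -0.29, 0, -0.095, 0, 0, 0],
    [-1, -0.342, 0, -0.098, 0, 0, 0]
  ]
}}

```text
clock: 13.38
position: [0.5298, -0.1324, 0.1024]
tool_rot: [-3.141, 0.665, -3.009]
force: [-0.1, 0.7, -0.0]
grip_width: -0.0003
```

Run:
```python
from h import *
p,R=now()
cv2.imwrite('pics/side10.png',cams.grab_frame('side'))
im=cv2.imread('pics/side10.png');cv2.imwrite('pics/side10z.png',cv2.resize(im[190:270,320:420],None,fx=7,fy=7,interpolation=cv2.INTER_CUBIC))
for ph in [58,64,70,76,82,87,91,95]: dl(p,R,*C(ph))
```

```text
t 13.375 corner box [-0.0022 -0.0005] 0.0958 tilt 38.1 tool z box 0.617 -0.001 F [-0.14  0.74 -0.  ] q [ 1.12  0.88 -1.13  2.33  2.24  0.55 -0.02]
(np.float64(0.0026450056175412948), -0.0005, np.float64(0.09907898196169841), 38) [-0.039 -0.     0.003] [-0.001  0.002 -0.001]
(np.float64(0.008320988899077196), -0.0005, np.float64(0.10222523087054836), 38) [-0.082 -0.     0.009] [-0.001  0.002 -0.001]
(np.float64(0.01429475111380853), -0.0005, np.float64(0.1047609424887263), 38) [-0.124 -0.     0.021] [-0.001  0.002 -0.001]
(np.float64(0.0205008424728206), -0.0005, np.float64(0.10665833502911179), 38) [-0.164 -0.     0.036] [-0.001  0.002 -0.001]
(np.float64(0.02687126774047594), -0.0005, np.float64(0.10789662026197736), 38) [-0.203 -0.     0.056] [-0.001  0.002 -0.001]
(np.float64(0.03225517071293747), -0.0005, np.float64(0.10841503115478357), 38) [-0.233 -0.     0.075] [-0.001  0.002 -0.001]
(np.float64(0.03658204919911157), -0.0005, np.float64(0.10849055709969627), 38) [-0.256 -0.     0.093] [-0.001  0.002 -0.001]
(np.float64(0.04090365605035481), -0.0005, np.float64(0.10826407128168822), 38) [-0.278 -0.     0.112] [-0.001  0.002 -0.001]
```

View pics/side10z.png

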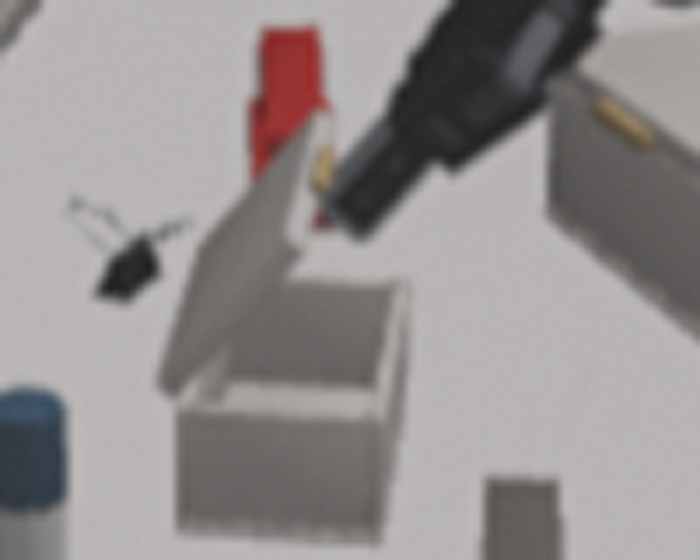

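Call:
{"name": "arm_command", "arguments": {
  "deltas": [
    [-1, -0.039, 0, 0.003, 0, 0, 0],
    [-1, -0.082, 0, 0.009, 0, 0, 0],
    [-1, -0.124, 0, 0.021, 0, 0, 0],
    [-1, -0.164, 0, 0.036, 0, 0, 0],
    [-1, -0.203, 0, 0.056, 0, 0, 0],
    [-1, -0.233, 0, 0.075, 0, 0, 0],
    [-1, -0.256, 0, 0.093, 0, 0, 0],
    [-1, -0.278, 0, 0.112, 0, 0, 0]
  ]
}}

```text
clock: 14.42
position: [0.5723, -0.1266, 0.1143]
tool_rot: [-3.141, 0.664, -3.009]
force: [-0.8, 0.9, 0.4]
grip_width: 0.0003
```

Run:
```python
from h import *
p,R=now()
cv2.imwrite('pics/side11.png',cams.grab_frame('side'))
im=cv2.imread('pics/side11.png');cv2.imwrite('pics/side11z.png',cv2.resize(im[190:270,320:420],None,fx=7,fy=7,interpolation=cv2.INTER_CUBIC))
for a in [(.02,-.0005,.11,38),(-.03,-.0005,.12,38),(-.08,-.0005,.13,38)]: dl(p,R,*a)
```

```text
t 14.425 corner box [ 0.0407 -0.0004] 0.1077 tilt 38.1 tool z box 0.616 -0.001 F [-0.79  0.88  0.42] q [ 1.04  0.85 -1.09  2.24  2.15  0.5   0.03]
(0.02, -0.0005, 0.11, 38) [ 0.099 -0.001 -0.097] [-0.001  0.001 -0.001]
(-0.03, -0.0005, 0.12, 38) [ 0.32  -0.001 -0.355] [-0.001  0.001 -0.001]
(-0.08, -0.0005, 0.13, 38) [ 0.542 -0.002 -0.613] [-0.001  0.001 -0.001]
```

View pics/side11z.png

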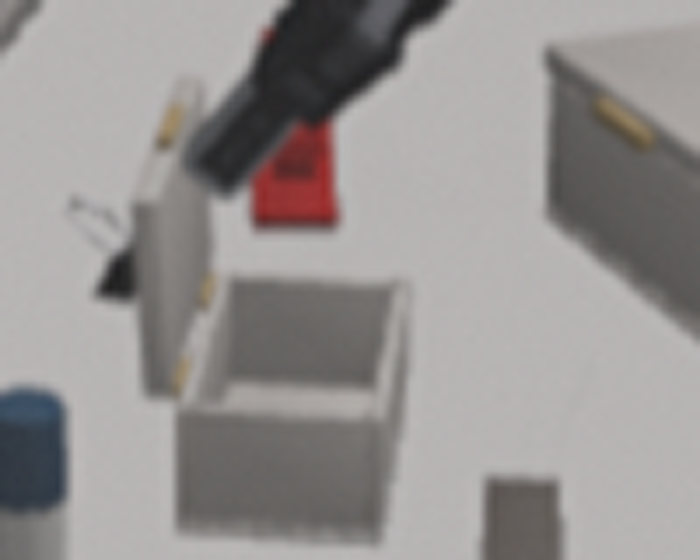

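The lid has gone past upright and leans back; I retreat forward and up.

Call:
{"name": "arm_command", "arguments": {
  "deltas": [
    [-1, 0.05, 0, -0.05, 0, 0, 0],
    [-1, 0.1, 0, -0.1, 0, 0, 0],
    [-1, 0.2, 0, -0.22, 0, 0, 0],
    [-1, 0.32, 0, -0.36, 0, 0, 0],
    [-1, 0.44, 0, -0.5, 0, 0, 0],
    [-1, 0.5, 0, -0.6, 0, 0, 0],
    [-1, 0.5, 0, -0.6, 0, 0, 0],
    [-1, 0.5, 0, -0.6, 0, 0, 0]
  ]
}}

```text
clock: 15.48
position: [0.4632, -0.1472, 0.1388]
tool_rot: [3.134, 0.658, -3.017]
force: [0.6, 1.3, 2.0]
grip_width: -0.0001
```

Run:
```python
from h import *
p,R=now()
for n in ['top','side']: cv2.imwrite(f'pics/{n}12.png',cams.grab_frame(n))
im=cv2.imread('pics/side12.png');cv2.imwrite('pics/side12z.png',cv2.resize(im[180:330,280:440],None,fx=4,fy=4,interpolation=cv2.INTER_CUBIC))
```

```text
t 15.475 corner box [-0.0702 -0.0064] 0.1321 tilt 37.7 tool z box 0.611 0.003 F [0.55 1.34 1.97] q [ 1.44  1.   -1.49  2.43  1.92  0.71  0.36]
```

View pics/side12z.png

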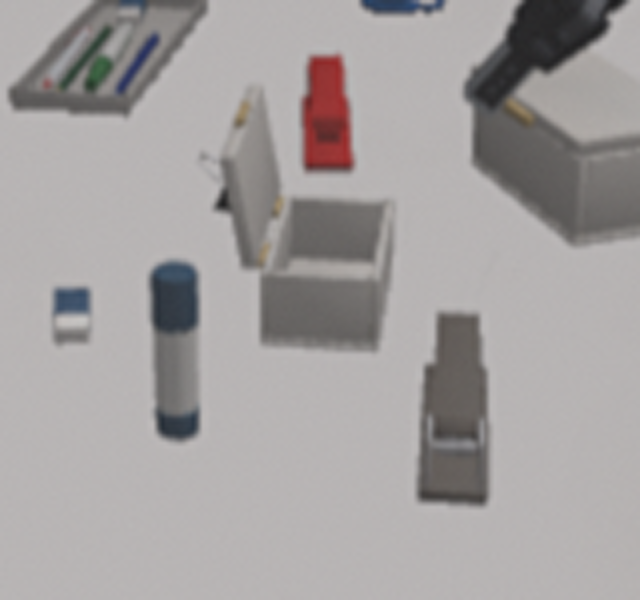

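View pics/top12.png

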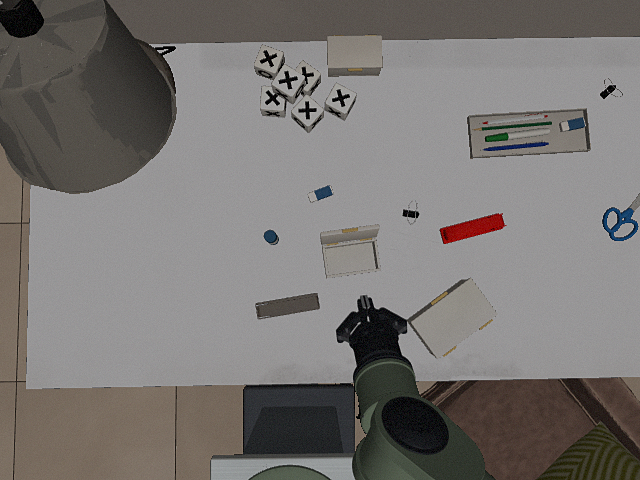

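Call:
{"name": "arm_command", "arguments": {
  "deltas": [
    [-1, -0.1, 0, -0.05, 0, 0, 0],
    [-1, -0.15, 0, -0.1, 0, 0, 0],
    [-1, -0.15, 0, -0.1, 0, 0, 0],
    [-1, -0.15, 0, -0.1, 0, 0, 0]
  ]
}}

```text
clock: 16.08
position: [0.4733, -0.1441, 0.1663]
tool_rot: [3.139, 0.66, -3.007]
force: [-0.6, -0.2, 0.0]
grip_width: 0.0001
```

Run:
```python
from h import *
now()
im=cams.grab_frame('top')
z=cv2.resize(im[220:330,240:400],None,fx=5,fy=5,interpolation=cv2.INTER_CUBIC); cv2.imwrite('pics/top13z.png',z)
g=im.astype(int); m=((im.mean(2)<110)).astype(np.uint8); m[:285]=0;m[325:]=0;m[:,:245]=0;m[:,325:]=0
cs=max(cv2.findContours(m,0,2)[0],key=cv2.contourArea); b=cv2.boxPoints(cv2.minAreaRect(cs)); print(b)
for q in b: print(bx(ray('top',*q,.02)))
now()
```

```text
t 16.075 corner box [-0.0598 -0.0046] 0.1596 tilt 37.8 tool z box 0.613 0.003 F [-0.6  -0.16  0.04] q [ 1.43  0.89 -1.49  2.4   1.83  0.62  0.38]
[[254.40541 302.43243]
 [317.      292.     ]
 [319.7838  308.7027 ]
 [257.1892  319.13513]]
[-0.0599  0.2072]
[-0.057  0.078]
[-0.0914  0.0771]
[-0.0942  0.2061]
t 16.125 corner box [-0.0598 -0.0046] 0.1594 tilt 37.8 tool z box 0.613 0.004 F [ 0.16 -0.17 -0.19] q [ 1.43  0.89 -1.49  2.4   1.83  0.62  0.38]
```

Everything checks out: the stapler ends are at y of about 77 and 207 mm, the lid rests back, and nothing touches the arm.

```bash
python3 -c "
from workcell import job; print(job.job_done())"
```

```text
the job is handed in; nothing more can be done
None
```

I pushed the stapler clear of the box and flipped the lid fully back. The job was handed in at about 16 s of the 54 s allowed, and no verdict was given.

- **Stapler:** I pushed it about 119 mm along the box's +y side with closed fingers, at low force. Its ends are now about 77 and 207 mm from the box's middle line, and both need to be over 58 mm. It is upright on the desk.
- **Lid:** I raised it by the lip with the fingertip tilted 38° and followed the arc to about 95°. After I withdrew the arm, the side picture shows it leaning back past upright and staying there. I judged this by eye and did not measure the final angle.
- **Box and bystanders:** the lower edge of the box lies at the same pixels as at the start. The glue stick, eraser and binder clip show no visible movement in the top picture.
- **Robot:** the arm is clear of everything and measured forces are near zero. One joint (the third) ended close to its range limit, at -1.49 against -1.5, but did not pass it.

One check disagreed slightly. The fingertip corner I computed differed by about 2 pixels from the side picture, roughly 5 mm at most. I put this down to the tip being narrower than I assumed, and it caused no trouble when lifting the lid.

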